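Knock the red-lidded jar out of its block

ROBOT

A 6-joint arm with a two-finger parallel gripper is mounted at the origin on a cart in front of the work surface, level with it; the furniture and walls round the work are solid. World frame = base frame: x ahead of the robot, y to its left, z up, the work surface at z = 0. Lengths are in m, angles in rad, forces in N, time in s.
With the tool pointing down it reaches from about 0.375 to 0.9 m from the base axis. Payload 3.1 kg.
Tool frame: the origin (TCP) lies between the finger pads; the fingertips stand 19 mm ahead of it and the grasp point (between the pads) is the TCP (arm.finger_overhang is the distance from the TCP to the fingertips, in m); x points along the fingers, y is the direction in which the jaws open and shut, and the axes are right-handed (so a half turn about x gives the same grasp; the last joint's range is limited). The gripper opens to 85 mm and grips with 20 to 120 N. Pads are 22 mm wide; open, the fingers measure 114 mm over their backs; the gripper's body (76 mm by 85 mm) begins 54 mm behind the grasp point. The pads swing forward as they close: fully open they stand 13 mm farther back than shut.
Start: joints at [-1.482, 0.527, 1.433, -0, 1.181, -0.178], TCP at [0.165, -0.603, 0.25] pointing down, gripper open.
Joint ranges: [-3.08, 3.08], [-0.75, 2.2], [0.22, 2.44], [-1.43, 4.57], [0, 2.65], [-2.85, 2.85]. Speed limits (rad/s): [2.79, 2.79, 3.14, 3.14, 3.14, 3.14].

INTERFACE

Orientations are given as a unit quaternion [w, x, y, z].
In Python, from plant import arm gives the robot as it stands.
- The arm moves only by the tool send_rows, never from a script. Its argument "commands" is a list of rows, each a list of 4 numbers: the shift along the tool's x, y, z in cm, then the turn about the tool's x in degrees. A call has 1 to 5 rows; each row is the pose to reach, as a shift and turn from the pose measured when the call began, along the tool's axes at that moment; what a row does not reach only later rows make up. A row lasts 1/8 s, in which the tool goes at most 62.5 mm and 10.7 degrees, less where a joint would pass 70% of its speed; a pose out of reach is approached as far as the arm can. A call with a gripper value outside its range is refused whole. "grip" is the finger opening in cm, from 0 to 8.54, set as the call begins (left out, the last holds). The fingers move at their own pace and stop on an object; the grip force is fixed at half the most. Time passes only in rows, so rows that repeat a pose let the fingers close. It gives the time, the measured TCP pose, the force and the opening at its end, in the units of the state.
- arm.observe(): the state, without advancing time (a new reading comes with each control period).
- arm.capture(name): name is "scene" or "side" or "wrist"; returns the picture (480x640x3 uint8, red, green, blue); there is no depth.
- arm.calibration(name): a dict with "vfov" (degrees; the focal length in pixels is half the picture's height over the tangent of half this angle, whatever the lens; pixels are square), "cx", "cy" (the principal point, pixels), "position" and "rotation" of the camera in the world. Camera axes: x right, y down, z forward; pixel columns grow to the right and rows downward; lengths in m; the calibration is good to about 2 mm. A picture is of the moment at which its call begins: read the wrist's pose just before it. calibration takes no time and is no camera call; for the wrist camera it gives the pose at the moment of the call.
- arm.hand_in(): hands the job in, once; it reports no verdict.
The state is a dict: "clock": time; "joints": joint angles; "qvel": joint speeds; "effort": joint torques, N m; "tcp_pos": TCP position; "orientation": TCP orientation; "ft_force": force on the tool from outside, world axes, zero at the start; "wrist_torque": the same for the moment, N m; "opening": finger opening in m.
Only numpy, scipy, OpenCV 4.12 (cv2) and the standard library are available. Lean on these libraries where they do the work, as an engineer would, in place of code of your own. Each camera call takes 0.05 s, during which the arm holds its last target.

TASK

The white jar with the red lid sits sunk in the well of its aluminium block, with nothing to take hold of. Raise the blue knob of that block all the way, so that the knockout rod pushes the jar up out of the well, then take the jar and stand it upright in the middle of the cream ceramic disc. Leave the glass weighing bottle in the other block where it is.

Things in the scene. Friction and masses are not known exactly. Their poses are not given: they have to be found in the camera images.
- jar_center (a point): centre (half-way up) of the white jar, 42 mm across, 62 mm tall; its red lid, the top 14 mm, is 45 mm across. It starts in the 48 mm well of a fixed 100 x 100 mm block, lid flush with the deck, 126 mm above the worktop. Fully raised it stands 45 mm out of the deck, the rest still in the well, and stays there: grip it by the lid, fingertips clear of the deck, and lift straight up. z axis up.
- jar_block_knob (a point): centre of the blue knob (upright, round, 28 mm across, 34 mm tall) of the jar's block; starts 155 mm above the worktop, 95 mm from the well's axis on the robot's side. Its x axis points to the well. Knob, post and rod are one piece sliding straight up 45 mm; 7 to 12 N lifts it, friction holds it where left. Raised, its top is 91 mm above the deck: keep the gripper clear of it at the jar.
- pad_top (a point): centre of the upper face of the round cream ceramic disc, 68 mm across and 7 mm thick, lying loose on the worktop; z axis up
- bottle_center (a point): centre (half-way up) of the clear glass weighing bottle, 37 mm across and 52 mm tall, that stands sunk in the well of the other block, which is just like the jar's and has its own blue knob; not to be raised
Things that resemble listed ones, but are neither listed nor needed, are in the scene too. Of the things that look like the part that bears jar_center, the middle-sized one is meant.

How it is judged:
By the outcome, as a careful person would: the job done as asked, in the order asked, and still so for the second after the job is handed in, with the robot touching nothing.
It also fails if it takes over 48 s, if anything falls off the work surface, if the arm or the gripper's body presses on something with over 40 N, if the wrist force passes 120 N, or if a joint passes its speed limit or range.

## Working session

There is one attempt and no reset: what is moved stays moved. The work goes in short steps, Python scripts to look and compute and a tool call to move; the robot and the scene stay as the last step left them, time stands still between calls to the robot, and variables do not carry over. Pictures are saved under pics/ and viewed, and the job is handed in when it is done.

Besides the shell and the picture viewer there is one more tool, called by a JSON object that holds its "method" and its "body". send_rows: Moves the arm, as the interface text tells. Its arguments: {"type":"object","properties":{"commands":{"type":"array","items":{"type":"array","items":{"type":"number"}}},"grip":{"type":"number"}},"required":["commands"]}

```bash
ls; mkdir -p pics
python3 - <<'E'
from plant import arm
import cv2
print(arm.observe())
for n in ["scene","side","wrist"]:
    c=arm.calibration(n); print(n,c)
    cv2.imwrite(f"pics/{n}0.png",arm.capture(n)[:,:,::-1])
E
```

```text
pics
{'clock': 0.0, 'joints': array([-1.48250270e+00,  5.28476179e-01,  1.43392810e+00,  3.05505525e-06,
        1.18143131e+00, -1.78489245e-01]), 'qvel': array([-5.66100347e-05,  2.92496660e-04,  3.70541886e-04,  6.85089038e-04,
       -2.58573211e-03, -1.92814381e-04]), 'effort': array([-8.24470135e-04, -4.42353487e+01, -1.78024185e+01, -2.28643626e-04,
        8.46963987e-03,  1.21415718e-05]), 'tcp_pos': array([ 0.16474159, -0.60217408,  0.24931924]), 'orientation': array([ 0.09324991,  0.70086159,  0.0948342 , -0.7007881 ]), 'ft_force': array([-0.30330123, -0.06741104, -0.4005513 ]), 'wrist_torque': array([-0.0207275 ,  0.01952107, -0.01650104]), 'opening': 0.08530987784494122}
scene {'vfov': 57.683296162038694, 'cx': 330.1877696489743, 'cy': 241.3519531037794, 'position': array([0.06404718, 0.57836604, 0.57913023]), 'rotation': array([ 0.16267331, -0.27437361,  0.82044435, -0.47447612])}
side {'vfov': 46.125201125387626, 'cx': 318.9665202880098, 'cy': 240.88787072170865, 'position': array([0.35275746, 0.82294148, 0.80583897]), 'rotation': array([ 0.04365402, -0.09754479,  0.89498336, -0.43310984])}
wrist {'vfov': 68.50350673211511, 'cx': 320.89032377199703, 'cy': 238.30207349686668, 'position': array([ 0.23442413, -0.58481225,  0.3719723 ]), 'rotation': array([ 0.11287311,  0.7868964 , -0.60026857, -0.08792821])}
```

View pics/scene0.png

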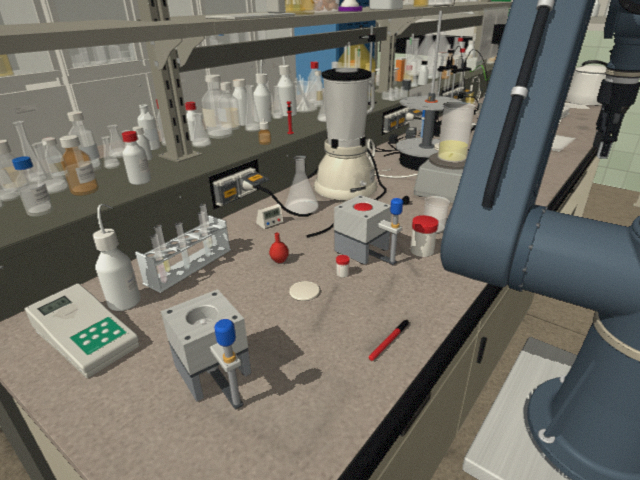

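View pics/side0.png

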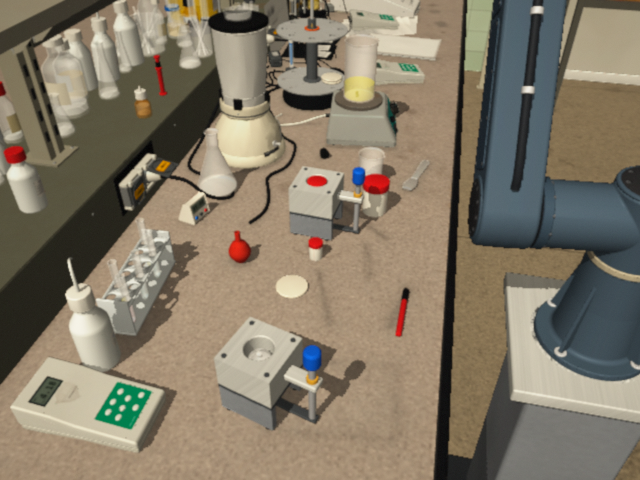

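View pics/wrist0.png

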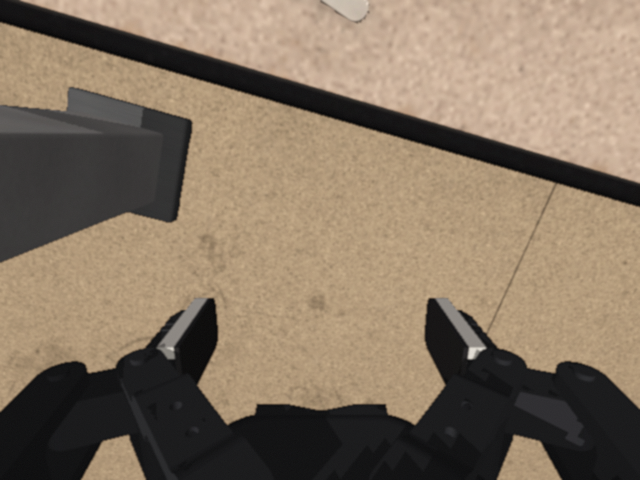

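Red-lid candidates, scene view:
- Small loose jar at (343,266).
- Jar sunk in the far block at (364,208).
- Large loose jar at (425,235).

The middle-sized one, sunk in its block, is the target. The blue knobs are at (397,207) for the jar block and (226,335) for the bottle block. The pad is at (304,291).

```bash
cat > h.py <<'E'
import numpy as np, cv2
from scipy.spatial.transform import Rotation as R
def ray(c,uv):
    f=240/np.tan(np.radians(c["vfov"])/2)
    q=np.array(c["rotation"]); 
    M=R.from_quat([q[1],q[2],q[3],q[0]]).as_matrix() if q.size==4 else q
    d=M@np.array([(uv[0]-c["cx"])/f,(uv[1]-c["cy"])/f,1.]); return np.array(c["position"]),d/np.linalg.norm(d)
def onz(c,uv,z):
    p,d=ray(c,uv); return p+d*(z-p[2])/d[2]
def tri(a,b):
    A=np.zeros((3,3));y=np.zeros(3)
    for p,d in (a,b):
        P=np.eye(3)-np.outer(d,d);A+=P;y+=P@p
    x=np.linalg.solve(A,y); return x,[np.linalg.norm((np.eye(3)-np.outer(d,d))@(x-p)) for p,d in (a,b)]
def proj(c,X):
    f=240/np.tan(np.radians(c["vfov"])/2);q=c["rotation"]
    v=R.from_quat([q[1],q[2],q[3],q[0]]).inv().apply(np.array(X)-c["position"])
    return v[:2]/v[2]*f+[c["cx"],c["cy"]]
def blobs(img,kind,roi=None,amin=20):
    h=cv2.cvtColor(img,cv2.COLOR_RGB2HSV); H,S,V=cv2.split(h)
    if kind=="red": m=((H<8)|(H>172))&(S>170)&(V>80)
    if kind=="blue": m=(H>100)&(H<125)&(S>180)&(V>60)
    if kind=="cream": m=(H>12)&(H<35)&(S>15)&(S<70)&(V>195)
    m=m.astype(np.uint8)
    if roi: 
        k=np.zeros_like(m);x0,y0,x1,y1=roi;k[y0:y1,x0:x1]=1;m*=k
    n,l,s,ce=cv2.connectedComponentsWithStats(m)
    return [(ce[i].round(1).tolist(),s[i].tolist()) for i in range(1,n) if s[i][4]>=amin],l
E
python3 - <<'E'
from h import *; from plant import arm
cs={n:arm.calibration(n) for n in("scene","side")}
for n in cs:
    im=cv2.imread(f"pics/{n}0.png")[:,:,::-1].copy()
    for k,z in(("red",.126),("blue",.155),("cream",.007)):
        for b in blobs(im,k,amin=60)[0]:
            p=onz(cs[n],b[0],z)
            if 0.2<p[0]<1.1 and abs(p[1])<.7: print(n,k,b,p.round(4))
    if n=="scene": o=im[170:320,270:470]
    else: o=im[150:310,230:430]
    cv2.imwrite(f"pics/crop_{n}.png",cv2.resize(o,None,fx=4,fy=3.7)[:,:,::-1][:600])
E
```

```text
scene red ([362.6, 206.4], [355, 203, 17, 7, 89]) [ 0.5851 -0.2335  0.126 ]
scene red ([424.5, 223.9], [413, 216, 25, 17, 353]) [ 0.4226 -0.2391  0.126 ]
scene red ([278.3, 250.3], [270, 233, 18, 30, 316]) [0.6073 0.0412 0.126 ]
scene red ([342.3, 259.3], [337, 255, 12, 9, 91]) [ 0.4834 -0.0082  0.126 ]
scene red ([383.9, 344.3], [369, 328, 31, 32, 216]) [0.2957 0.1466 0.126 ]
scene blue ([396.2, 205.7], [391, 198, 12, 16, 152]) [ 0.4922 -0.23    0.155 ]
scene blue ([224.5, 332.1], [215, 320, 20, 26, 407]) [0.4775 0.29   0.155 ]
scene cream ([334.5, 176.3], [315, 155, 39, 42, 1163]) [ 0.9418 -0.5973  0.007 ]
scene cream ([297.0, 202.4], [288, 199, 22, 10, 97]) [ 0.9035 -0.3492  0.007 ]
scene cream ([264.2, 214.0], [257, 204, 23, 24, 112]) [ 0.928 -0.229  0.007]
scene cream ([436.1, 212.5], [431, 207, 11, 13, 91]) [ 0.5225 -0.5409  0.007 ]
scene cream ([105.2, 276.8], [96, 253, 17, 49, 231]) [0.9916 0.2287 0.007 ]
scene cream ([303.3, 290.2], [289, 281, 29, 19, 417]) [ 0.5876 -0.0068  0.007 ]
scene cream ([54.4, 338.2], [26, 308, 57, 61, 252]) [0.8699 0.3964 0.007 ]
side red ([376.1, 
[... 1286 characters left out ...]
0.1145  0.007 ]
side cream ([142.0, 260.3], [134, 256, 18, 10, 92]) [ 0.9239 -0.0118  0.007 ]
side cream ([114.2, 267.1], [111, 259, 7, 20, 62]) [0.9717 0.0221 0.007 ]
side cream ([290.8, 286.0], [275, 275, 32, 24, 591]) [ 0.5869 -0.0034  0.007 ]
side cream ([81.6, 325.9], [66, 282, 32, 83, 1365]) [0.9487 0.192  0.007 ]
side cream ([120.4, 293.5], [110, 290, 20, 10, 82]) [0.9195 0.0941 0.007 ]
side cream ([106.3, 305.1], [96, 298, 19, 18, 184]) [0.9308 0.1307 0.007 ]
side cream ([260.6, 348.2], [221, 318, 79, 65, 1983]) [0.5992 0.1707 0.007 ]
side cream ([81.3, 401.1], [10, 358, 152, 88, 4739]) [0.8584 0.3464 0.007 ]
side cream ([298.4, 377.3], [284, 366, 32, 25, 328]) [0.5155 0.2197 0.007 ]
```

View pics/crop_scene.png

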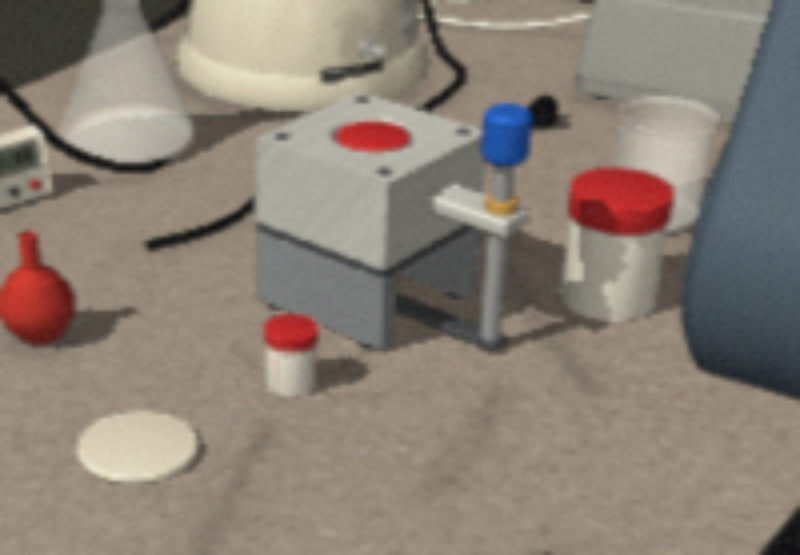

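View pics/crop_side.png

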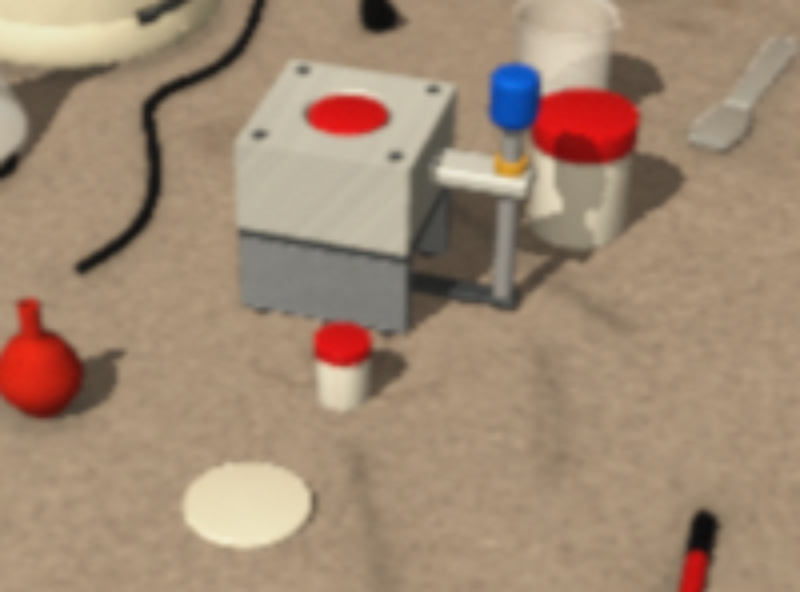

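Run:
```python
from h import *; from plant import arm
a,b=arm.calibration("scene"),arm.calibration("side")
for n,p,q in (("jarlid",(362.6,206.4),(316.5,180.6)),("knob",(396.2,205.7),(358,175.7)),("pad",(303.3,290.2),(290.8,286)),("small lid",(342.3,259.3),(315.3,242.7)),("big lid",(424.5,223.9),(376.1,183.7)),("knob2",(224.5,332.1),(311.5,357.7))):
    x,e=tri(ray(a,p),ray(b,q)); print(n,x.round(4),np.round(e,4))
o=arm.observe(); q=o["orientation"]; M=R.from_quat([q[1],q[2],q[3],q[0]]).as_matrix(); print(M.round(3))
c=arm.calibration("wrist"); print(M.T@(c["position"]-o["tcp_pos"]),o["clock"])
```

```text
jarlid [ 0.582  -0.2277  0.1278] [0.0013 0.0013]
knob [ 0.4881 -0.221   0.158 ] [0.0016 0.0016]
pad [ 0.5874 -0.0058  0.0064] [0.0012 0.0012]
small lid [ 0.5591 -0.1132  0.0431] [0.0015 0.0015]
big lid [ 0.4562 -0.3147  0.0829] [0.001 0.001]
knob2 [0.4751 0.2925 0.1566] [0.0012 0.0012]
[[-0.     0.264 -0.965]
 [ 0.002 -0.965 -0.264]
 [-1.    -0.002 -0.   ]]
[-0.12252898  0.00129535 -0.0718473 ] 0.15
```

{"method": "send_rows", "body": {"commands": [[-2,-6,-7.5,9],[-2,-12,-15,18],[-2,-18,-22.5,18],[-2,-24,-30,18],[-2,-29,-36.5,18]]}}

```text
clock: 0.78
tcp_pos: [0.3489, -0.3497, 0.2688]
orientation: [-0.018, 0.707, -0.016, -0.707]
ft_force: [1.2, 0.3, 0.2]
opening: 0.0857
```

{"method": "send_rows", "body": {"commands": [[0,0,0,0]]}}

```text
clock: 0.9
tcp_pos: [0.3504, -0.3455, 0.2687]
orientation: [0.016, -0.707, 0.013, 0.707]
ft_force: [-0.9, -0.5, 0.3]
opening: 0.0853
```

```bash
cat >> h.py <<'E'
def st(arm):
    o=arm.observe(); q=o["orientation"]; M=R.from_quat([q[1],q[2],q[3],q[0]]).as_matrix()
    return o,o["tcp_pos"],M
E
python3 - <<'E'
from h import *; from plant import arm
o,p,M=st(arm); c=arm.calibration("wrist"); im=arm.capture("wrist")
print(o["clock"],p.round(4),M.round(3).tolist(),o["qvel"].round(3)); 
np.save("w1.npy",im); cv2.imwrite("pics/w1.png",im[:,:,::-1])
for k,z in(("red",.126),("blue",.172)):
    for b in blobs(im,k,amin=100)[0]: print(k,b,onz(c,b[0],z).round(4))
E
```

```text
0.9 [ 0.3504 -0.3455  0.2687] [[-0.0, -0.042, -0.999], [0.004, -0.999, 0.042], [-1.0, -0.004, 0.001]] [-0.046  0.012 -0.034 -0.037 -0.031  0.004]
red ([285.9, 85.9], [247, 44, 78, 85, 5192]) [ 0.4555 -0.326   0.126 ]
red ([10.5, 210.0], [0, 206, 23, 9, 198]) [ 0.3763 -0.108   0.126 ]
blue ([103.6, 24.8], [70, 0, 69, 54, 2741]) [ 0.4851 -0.232   0.172 ]
```

View pics/w1.png

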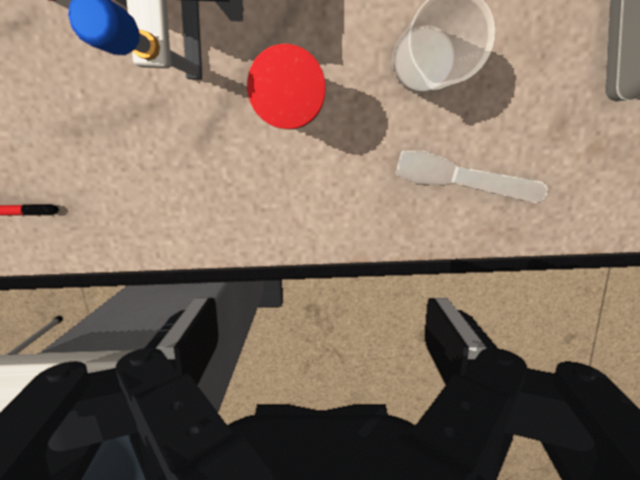

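{"method": "send_rows", "body": {"commands": [[0,-4,-3,0],[0,-8,-6,0],[0,-12.4,-8.5,0],[0,-12.4,-8.5,0]]}}

```text
clock: 1.45
tcp_pos: [0.4409, -0.2264, 0.2689]
orientation: [0.015, -0.707, 0.014, 0.707]
ft_force: [-1.8, -0.3, 0.4]
opening: 0.0852
```

Run:
```python
from h import *; from plant import arm
o,p,M=st(arm); c=arm.calibration("wrist"); im=arm.capture("wrist")
print(o["clock"],p.round(4),M.round(3).tolist(),o["qvel"].round(3)); 
np.save("w2.npy",im); cv2.imwrite("pics/w2.png",im[:,:,::-1])
for k,z in(("red",.126),("blue",.172)):
    for b in blobs(im,k,amin=100)[0]: print(k,b,onz(c,b[0],z).round(4))
```

```text
1.45 [ 0.4409 -0.2264  0.2689] [[-0.0, -0.041, -0.999], [0.002, -0.999, 0.041], [-1.0, -0.002, 0.001]] [-0.059  0.002 -0.006 -0.035 -0.012 -0.022]
red ([318.4, 27.2], [285, 0, 68, 61, 3476]) [ 0.5813 -0.2312  0.126 ]
red ([195.8, 84.0], [178, 66, 36, 37, 1023]) [ 0.5498 -0.1445  0.126 ]
red ([428.0, 191.6], [391, 157, 75, 71, 4209]) [ 0.468  -0.3093  0.126 ]
red ([102.8, 280.9], [63, 276, 81, 10, 665]) [ 0.4053 -0.0477  0.126 ]
blue ([312.1, 171.7], [292, 151, 41, 42, 1341]) [ 0.491 -0.224  0.172]
```

View pics/w2.png

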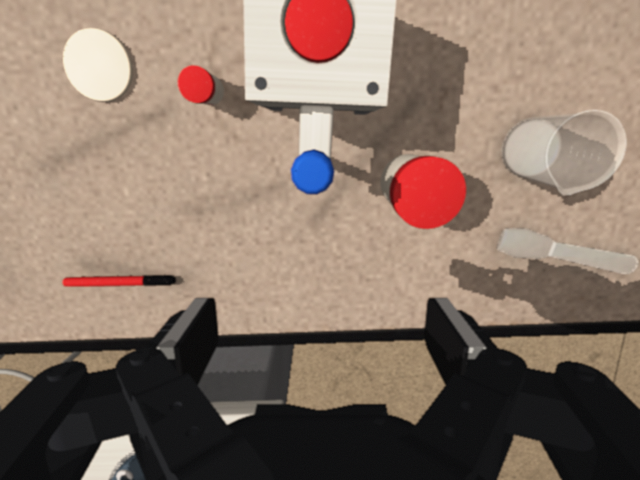

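{"method": "send_rows", "body": {"commands": [[2,-0.5,-4.9,0],[5,-0.5,-4.9,0],[8.5,-0.5,-4.9,0],[11.1,-0.5,-4.9,0],[11.1,-0.5,-4.9,0]], "grip": 6.5}}

```text
clock: 2.12
tcp_pos: [0.4876, -0.2264, 0.1559]
orientation: [0.017, -0.705, 0.015, 0.709]
ft_force: [0.9, 0.7, 0.1]
opening: 0.0649
```

Run:
```python
from h import *; from plant import arm
for n in("side","wrist"):
    im=arm.capture(n);
    if n=="side": im=cv2.resize(im[100:280,250:490],None,fx=3,fy=3)
    cv2.imwrite(f"pics/k1{n}.png",im[:,:,::-1])
o,p,M=st(arm);print(o["clock"],p,o["ft_force"],M.round(3))
```

```text
2.225 [ 0.48938672 -0.22678479  0.1582542 ] [ 0.15151127  0.2723471  -0.52598168] [[-0.    -0.044 -0.999]
 [ 0.    -0.999  0.044]
 [-1.    -0.     0.   ]]
```

View pics/k1side.png

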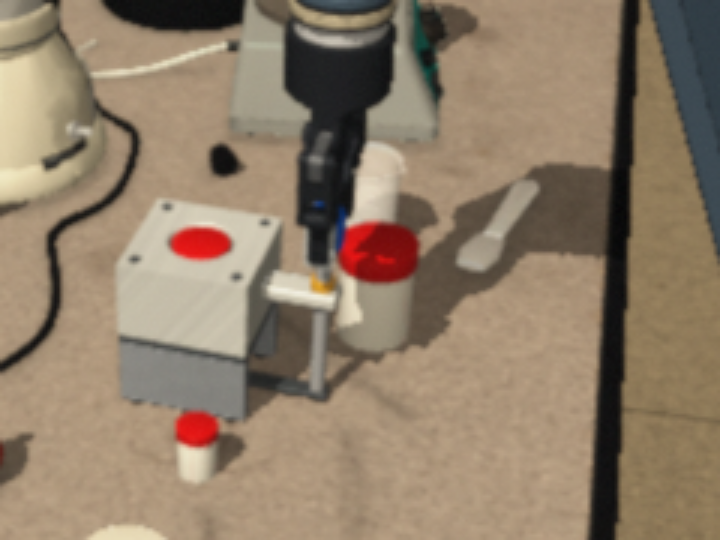

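View pics/k1wrist.png

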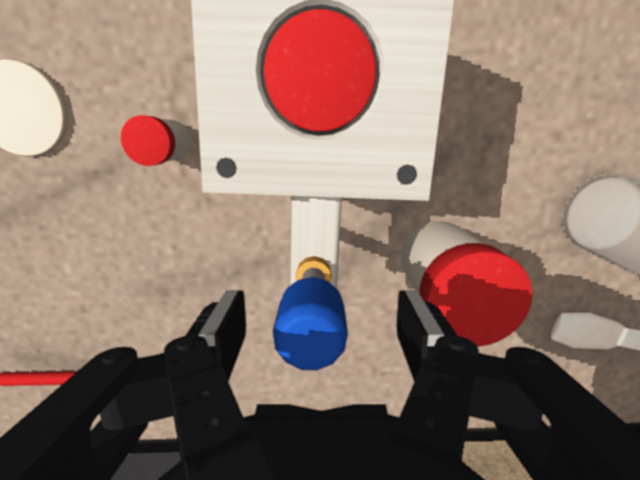

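{"method": "send_rows", "body": {"commands": [[0,-0.3,0,0],[0,-0.3,0,0]]}}

```text
clock: 2.48
tcp_pos: [0.49, -0.2242, 0.1594]
orientation: [-0.015, 0.708, -0.016, -0.706]
ft_force: [-0.1, -0.6, -0.7]
opening: 0.0648
```

{"method": "send_rows", "body": {"commands": [[0,0,0,0],[0,0,0,0],[0,0,0,0],[0,0,0,0]], "grip": 1.5}}

```text
clock: 2.98
tcp_pos: [0.4902, -0.2228, 0.1602]
orientation: [-0.017, 0.708, -0.015, -0.706]
ft_force: [0.5, 4.8, 6.3]
opening: 0.0259
```

Run:
```python
from h import *; from plant import arm
o,p,M=st(arm); c=arm.calibration("wrist"); im=arm.capture("wrist")
print(o["clock"],p,o["ft_force"],o["opening"],M.round(3).tolist())
for b in blobs(im,"red",amin=1000)[0]: print(b,onz(c,b[0],.126).round(4))
```

```text
2.975 [ 0.49021517 -0.2227771   0.16023694] [0.50575855 4.79363331 6.28659985] 0.025934587666901973 [[0.003, -0.045, -0.999], [0.001, -0.999, 0.045], [-1.0, -0.002, -0.002]]
([329.0, 75.5], [275, 17, 109, 118, 10065]) [ 0.5852 -0.2315  0.126 ]
([155.3, 142.9], [130, 119, 52, 49, 1957]) [ 0.562  -0.1558  0.126 ]
([480.0, 294.3], [425, 245, 110, 101, 8384]) [ 0.4843 -0.3011  0.126 ]
([49.9, 378.4], [0, 372, 101, 14, 1210]) [ 0.4456 -0.0791  0.126 ]
```

{"method": "send_rows", "body": {"commands": [[-1,-0.1,0,0],[-2,-0.1,0,0],[-3,-0.1,0,0],[-4,-0.1,0,0],[-4.6,-0.1,0,0]]}}

```text
clock: 3.65
tcp_pos: [0.4903, -0.2224, 0.2059]
orientation: [-0.016, 0.708, -0.016, -0.706]
ft_force: [9.5, -11.0, -47.3]
opening: 0.0257
```

{"method": "send_rows", "body": {"commands": [[-0.3,0,0,0],[-0.3,0,0,0]]}}

```text
clock: 3.9
tcp_pos: [0.4903, -0.2226, 0.2057]
orientation: [-0.017, 0.708, -0.016, -0.706]
ft_force: [7.1, -6.4, -28.4]
opening: 0.0257
```

Run:
```python
from h import *; from plant import arm
for n in("side","wrist"):
    im=arm.capture(n);
    if n=="side": im=cv2.resize(im[100:280,250:490],None,fx=3,fy=3)
    cv2.imwrite(f"pics/k2{n}.png",im[:,:,::-1])
o,p,M=st(arm);print(o["clock"],p,o["ft_force"],o["opening"])
```

```text
4.0 [ 0.49028727 -0.22253483  0.2056928 ] [  6.24618316  -6.38664236 -27.70542827] 0.02561273433008556
```

View pics/k2side.png

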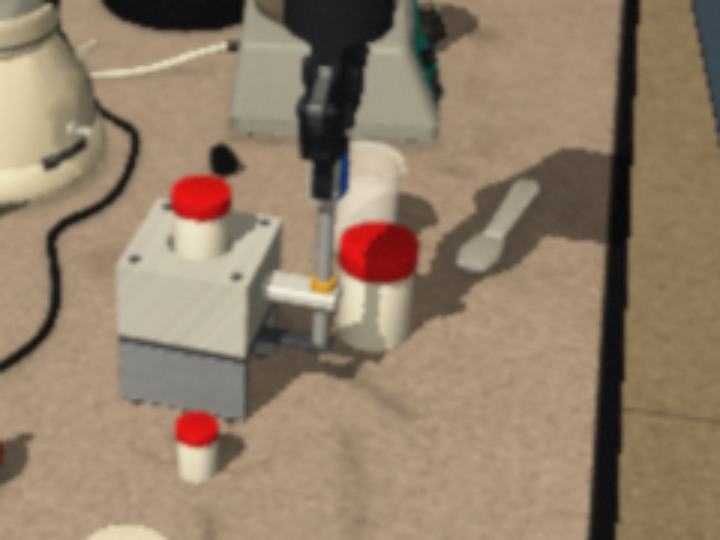

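View pics/k2wrist.png

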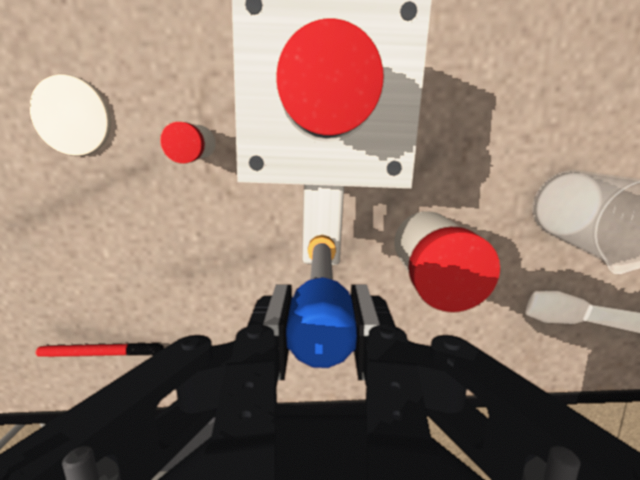

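{"method": "send_rows", "body": {"commands": [[0,0,0,0],[0,0,0,0],[0,0,0,0]], "grip": 6.5}}

```text
clock: 4.38
tcp_pos: [0.4905, -0.2223, 0.2069]
orientation: [-0.016, 0.708, -0.016, -0.706]
ft_force: [-0.1, -0.3, -0.1]
opening: 0.0654
```

{"method": "send_rows", "body": {"commands": [[-2,0,0,0],[-5,0,0,0],[-8,0,0,0],[-8.5,0,0,0],[-8.5,0,0,0]], "grip": 8}}

```text
clock: 5.0
tcp_pos: [0.49, -0.2221, 0.2921]
orientation: [-0.016, 0.708, -0.016, -0.706]
ft_force: [-0.6, 0.2, -0.2]
opening: 0.0803
```

Run:
```python
from h import *; from plant import arm
ims={}
cs={n:arm.calibration(n) for n in("scene","side","wrist")}
o,p,M=st(arm);print(o["clock"],p,o["ft_force"],o["opening"],M.round(3).tolist())
for n in cs:
    im=arm.capture(n); cv2.imwrite(f"pics/r1{n}.png",im[:,:,::-1])
    for k,z in(("red",.171),("blue",.217)):
        for b in blobs(im,k,amin=100)[0]: 
            q=onz(cs[n],b[0],z)
            if .4<q[0]<.7 and abs(q[1]+.2)<.12:print(n,k,b,q.round(4))
```

```text
5.0 [ 0.48996227 -0.22213814  0.29214301] [-0.63671596  0.22941587 -0.22962963] 0.08031138676884661 [[0.004, -0.045, -0.999], [0.0, -0.999, 0.045], [-1.0, -0.001, -0.004]]
scene red ([363.1, 191.7], [355, 187, 18, 11, 161]) [ 0.5771 -0.221   0.171 ]
scene blue ([397.5, 187.4], [392, 180, 12, 16, 154]) [ 0.473  -0.1935  0.217 ]
side red ([316.7, 165.6], [307, 159, 20, 15, 249]) [ 0.58   -0.2181  0.171 ]
side red ([376.0, 183.7], [363, 174, 27, 20, 434]) [ 0.4439 -0.1744  0.171 ]
side blue ([359.1, 157.5], [354, 149, 12, 18, 175]) [ 0.485 -0.194  0.217]
wrist red ([327.8, 97.0], [295, 61, 67, 73, 3870]) [ 0.5852 -0.2319  0.171 ]
wrist red ([214.3, 139.4], [199, 124, 32, 32, 788]) [ 0.5623 -0.1553  0.171 ]
wrist red ([423.9, 236.7], [391, 205, 67, 65, 3361]) [ 0.4884 -0.2973  0.171 ]
wrist blue ([322.3, 252.7], [302, 227, 42, 51, 1667]) [ 0.495  -0.2243  0.217 ]
```

View pics/r1wrist.png

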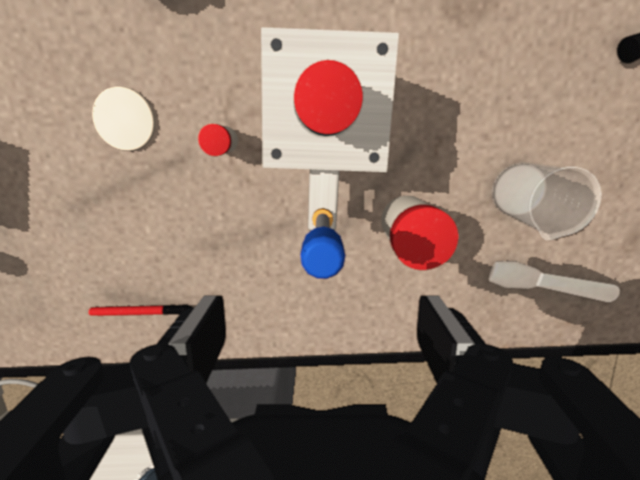

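View pics/r1side.png

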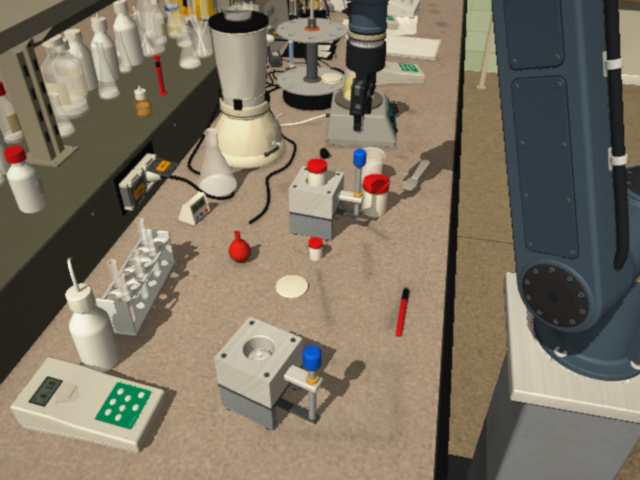

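{"method": "send_rows", "body": {"commands": [[0,0.1,-4,0],[0,0.3,-8,0],[1,0.4,-9.5,0],[5,0.4,-9.5,0],[8.5,0.4,-9.5,0]], "grip": 8}}

```text
clock: 5.78
tcp_pos: [0.583, -0.2294, 0.2032]
orientation: [0.017, -0.706, 0.015, 0.708]
ft_force: [0.1, 0.6, 0.3]
opening: 0.08
```

{"method": "send_rows", "body": {"commands": [[0,0,0,0]]}}

```text
clock: 5.9
tcp_pos: [0.5798, -0.2278, 0.199]
orientation: [0.019, -0.703, 0.013, 0.711]
ft_force: [-0.3, 0.6, 0.7]
opening: 0.0797
```

Run:
```python
from h import *; from plant import arm
o,p,M=st(arm);print(o["clock"],p,o["ft_force"],o["opening"],M.round(3).tolist())
c=arm.calibration("wrist");im=arm.capture("wrist"); cv2.imwrite(f"pics/r2.png",im[:,:,::-1])
for b in blobs(im,"red",amin=1000)[0]: print(b,onz(c,b[0],.171).round(4))
print(proj(c,p+[0,0,.171-p[2]]))
```

```text
5.9 [ 0.57984339 -0.22775011  0.19903655] [-0.30927781  0.60067148  0.74265735] 0.07966906325223881 [[-0.011, -0.046, -0.999], [0.009, -0.999, 0.045], [-1.0, -0.009, 0.011]]
([99.1, 39.8], [67, 11, 63, 67, 2529]) [ 0.6899 -0.1491  0.171 ]
([190.4, 249.5], [172, 232, 38, 36, 1091]) [ 0.6045 -0.171   0.171 ]
([326.7, 277.9], [281, 232, 93, 92, 6798]) [ 0.5881 -0.2318  0.171 ]
([418.3, 374.7], [404, 343, 32, 63, 1207]) [ 0.5335 -0.2757  0.171 ]
[318.80902887 294.53399283]
```

View pics/r2.png

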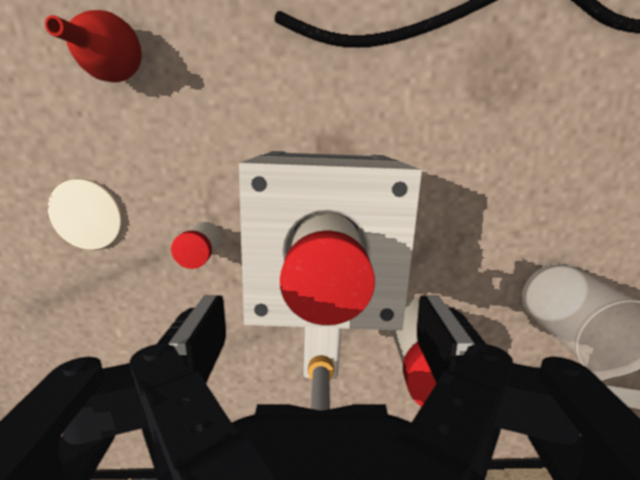

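{"method": "send_rows", "body": {"commands": [[0,0.2,-0.5,0],[0,0.2,-0.5,0],[0,0.2,-0.5,0]]}}

```text
clock: 6.32
tcp_pos: [0.5864, -0.231, 0.2019]
orientation: [0.018, -0.705, 0.014, 0.709]
ft_force: [1.2, -1.3, -0.3]
opening: 0.0799
```

Run:
```python
from h import *; from plant import arm
o,p,M=st(arm);print(o["clock"],p,o["ft_force"],o["opening"],M.round(3).tolist())
c=arm.calibration("wrist");im=arm.capture("wrist"); cv2.imwrite(f"pics/r3.png",im[:,:,::-1])
for b in blobs(im,"red",amin=1000)[0]: print(b,onz(c,b[0],.171).round(4))
print(proj(c,p+[0,0,.171-p[2]]))
```

```text
6.325 [ 0.58640759 -0.23102097  0.20191707] [ 1.17776482 -1.30370605 -0.25973103] 0.07993274915656119 [[-0.006, -0.046, -0.999], [0.006, -0.999, 0.046], [-1.0, -0.006, 0.006]]
([99.4, 52.4], [68, 24, 62, 66, 2464]) [ 0.693  -0.1498  0.171 ]
([188.5, 256.8], [170, 239, 38, 36, 1066]) [ 0.6068 -0.1717  0.171 ]
([320.4, 288.3], [276, 243, 91, 90, 6410]) [ 0.5884 -0.2319  0.171 ]
([415.8, 377.8], [399, 345, 37, 67, 1564]) [ 0.5361 -0.2786  0.171 ]
[318.78776977 292.10891975]
```

{"method": "send_rows", "body": {"commands": [[1.5,0,0,0],[3,0,0,0],[3.7,0,0,0],[3.7,0,0,0],[3.7,0,0,0]]}}

```text
clock: 7.0
tcp_pos: [0.5863, -0.2308, 0.1648]
orientation: [0.018, -0.705, 0.014, 0.709]
ft_force: [0.0, -0.2, -0.1]
opening: 0.0803
```

Run:
```python
from h import *; from plant import arm
o,p,M=st(arm);print(o["clock"],p,o["ft_force"],o["opening"],M.round(3).tolist())
for n in("side","scene","wrist"):
    im=arm.capture(n);
    if n=="side": im=cv2.resize(im[110:260,250:450],None,fx=4,fy=4)
    if n=="scene": im=cv2.resize(im[130:280,300:500],None,fx=4,fy=4)
    cv2.imwrite(f"pics/g1{n}.png",im[:,:,::-1])
```

```text
7.0 [ 0.58628326 -0.2307995   0.16480121] [ 0.03761771 -0.24630554 -0.14801326] 0.08026321378443586 [[-0.006, -0.046, -0.999], [0.006, -0.999, 0.045], [-1.0, -0.006, 0.006]]
```

View pics/g1side.png

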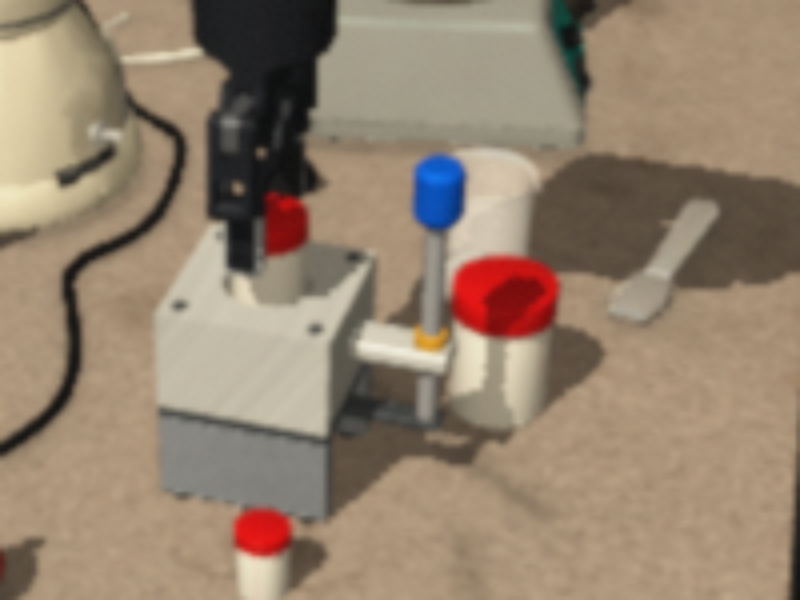

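View pics/g1wrist.png

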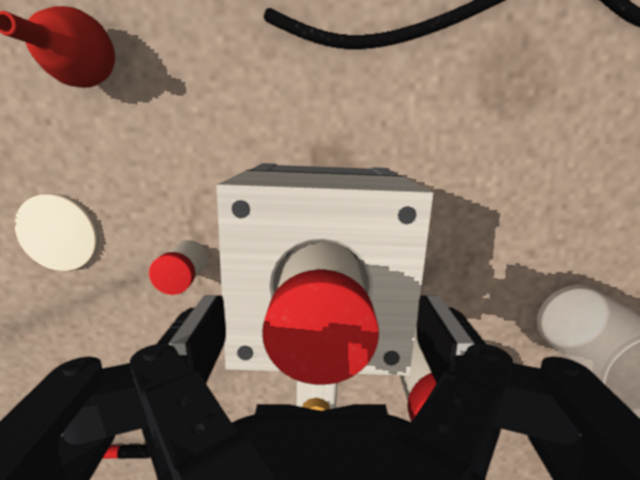

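{"method": "send_rows", "body": {"commands": [[0,0,0,0],[0,0,0,0],[0,0,0,0],[0,0,0,0]], "grip": 3.5}}

```text
clock: 7.65
tcp_pos: [0.5866, -0.2309, 0.1656]
orientation: [0.018, -0.705, 0.014, 0.709]
ft_force: [-0.4, 0.3, 2.0]
opening: 0.0431
```

Run:
```python
from h import *; from plant import arm
o,p,M=st(arm);print(o["clock"],p,o["ft_force"],o["opening"],M.round(3).tolist())
for n in("side",):
    im=arm.capture(n);
    if n=="side": im=cv2.resize(im[110:260,250:450],None,fx=4,fy=4)
    cv2.imwrite(f"pics/g2{n}.png",im[:,:,::-1])
```

```text
7.65 [ 0.58655282 -0.23090251  0.16558098] [-0.35654608  0.25086842  2.00984486] 0.04305504384779698 [[-0.005, -0.045, -0.999], [0.005, -0.999, 0.045], [-1.0, -0.005, 0.005]]
```

View pics/g2side.png

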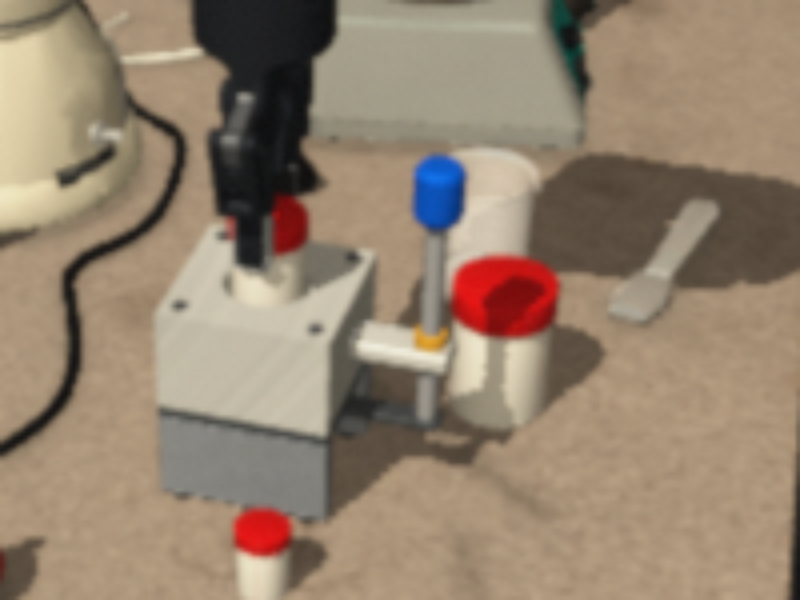

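{"method": "send_rows", "body": {"commands": [[-1.5,0,0,0],[-4,0,0,0],[-7,0,0,0],[-9,0,0,0],[-9,0,0,0]]}}

```text
clock: 8.32
tcp_pos: [0.588, -0.232, 0.2581]
orientation: [0.017, -0.707, 0.015, 0.707]
ft_force: [-0.2, -0.2, -1.8]
opening: 0.043
```

Run:
```python
from h import *; from plant import arm
o,p,M=st(arm);print(o["clock"],p,o["ft_force"],o["opening"],M.round(3).tolist())
for n in("side","scene","wrist"):
    c=arm.calibration(n)
    im=arm.capture(n);
    for b in blobs(im,"cream",amin=200)[0]:
        q=onz(c,b[0],.007)
        if np.hypot(q[0]-.587,q[1]+.005)<.03: print(n,b,q)
    if n=="side": im=cv2.resize(im[90:310,230:450],None,fx=2.7,fy=2.7)
    cv2.imwrite(f"pics/l1{n}.png",im[:,:,::-1])
```

```text
8.325 [ 0.58796957 -0.23197927  0.25806527] [-0.18006587 -0.21742286 -1.78030019] 0.043008463586448546 [[-0.0, -0.045, -0.999], [0.003, -0.999, 0.045], [-1.0, -0.003, 0.0]]
side ([290.8, 286.0], [275, 275, 32, 24, 591]) [ 0.58691486 -0.00343002  0.007     ]
scene ([303.5, 290.1], [289, 281, 30, 19, 443]) [ 0.5874851  -0.00738655  0.007     ]
wrist ([106.3, 212.2], [58, 165, 88, 93, 3894]) [0.58707809 0.00079466 0.007     ]
```

View pics/l1side.png

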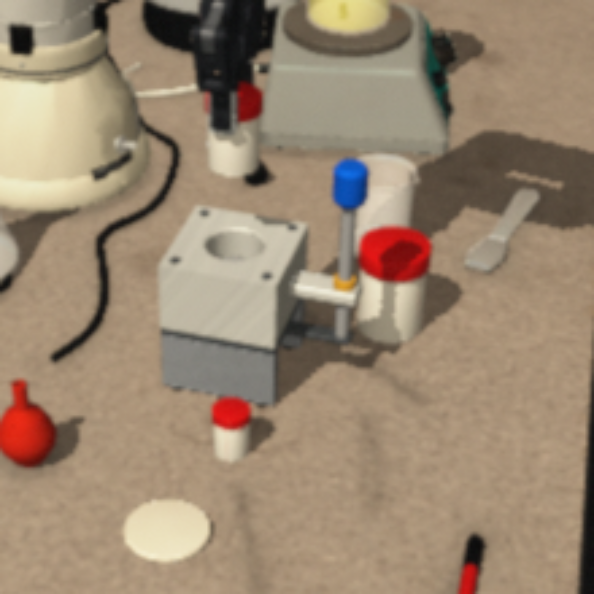

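View pics/l1wrist.png

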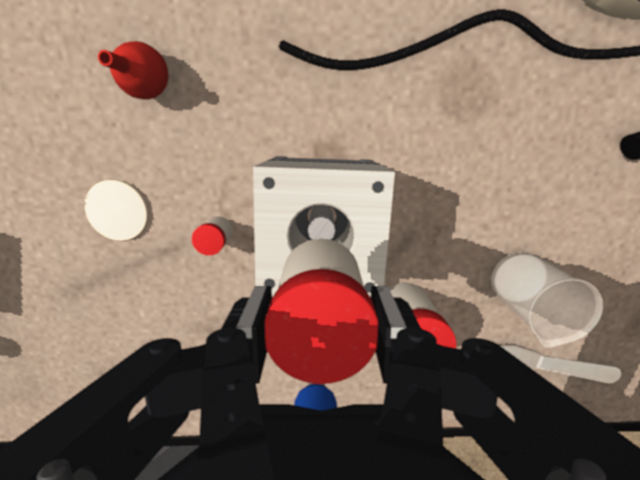

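{"method": "send_rows", "body": {"commands": [[0,-4,1,0],[0,-9,2,0],[0,-14,3.5,0],[0,-19,4.5,0],[1,-22.2,5.5,0]]}}

```text
clock: 9.1
tcp_pos: [0.5405, -0.0044, 0.2458]
orientation: [0.018, -0.704, 0.013, 0.709]
ft_force: [-0.3, -0.1, -0.8]
opening: 0.0431
```

{"method": "send_rows", "body": {"commands": [[0,0,0,0],[0,0,0,0]]}}

```text
clock: 9.35
tcp_pos: [0.5406, -0.0047, 0.2452]
orientation: [0.018, -0.704, 0.013, 0.71]
ft_force: [-0.3, 0.1, -1.6]
opening: 0.0431
```

Run:
```python
from h import *; from plant import arm
o,p,M=st(arm);print(o["clock"],p,o["ft_force"],o["opening"],M.round(3).tolist(),o["qvel"].round(3))
for n in("wrist",):
    c=arm.calibration(n)
    im=arm.capture(n);
    for b in blobs(im,"cream",amin=200)[0]: print(n,b,onz(c,b[0],.007))
    for b in blobs(im,"red",amin=200)[0]: print(n,b,onz(c,b[0],p[2]+.005))
    cv2.imwrite(f"pics/m1{n}.png",im[:,:,::-1])
```

```text
9.35 [ 0.54057221 -0.00472156  0.24519483] [-0.30257504  0.07510057 -1.59891514] 0.043064701146731825 [[-0.008, -0.044, -0.999], [0.007, -0.999, 0.044], [-1.0, -0.006, 0.008]] [-0.021 -0.002 -0.021 -0.001  0.     0.001]
wrist ([226.4, 95.0], [0, 0, 413, 243, 36515]) [0.65031798 0.08103171 0.007     ]
wrist ([533.6, 17.9], [507, 0, 48, 36, 497]) [ 0.70200731 -0.20156412  0.007     ]
wrist ([636.0, 52.1], [632, 37, 8, 32, 207]) [ 0.67011352 -0.29840033  0.007     ]
wrist ([435.5, 57.3], [423, 42, 23, 33, 261]) [ 0.67398528 -0.11578447  0.007     ]
wrist ([614.3, 51.4], [600, 42, 27, 23, 205]) [ 0.6715804  -0.27856286  0.007     ]
wrist ([496.5, 62.8], [473, 51, 44, 25, 422]) [ 0.6668577  -0.17223447  0.007     ]
wrist ([439.3, 105.3], [385, 58, 117, 100, 3263]) [ 0.63221501 -0.12152547  0.007     ]
wrist ([607.5, 182.1], [564, 71, 76, 212, 9299]) [ 0.55158413 -0.29528587  0.007     ]
wrist ([9.9, 100.8], [0, 91, 23, 21, 238]) [0.65434093 0.28976347 0.007     ]
wrist ([491.1, 122.2], [481, 109, 20, 25, 221]) [ 0.61463817 -0.17231481  0.007     ]
wrist ([372.1, 134.5], [351, 128, 43, 14,
[... 1111 characters left out ...]
 [0.41769111 0.25249421 0.007     ]
wrist ([21.1, 349.8], [0, 309, 48, 74, 791]) [0.38014998 0.36003552 0.007     ]
wrist ([28.7, 332.7], [11, 325, 42, 19, 281]) [0.40273357 0.34428513 0.007     ]
wrist ([19.0, 386.0], [0, 356, 47, 57, 882]) [0.32911498 0.3777907  0.007     ]
wrist ([268.3, 386.6], [258, 376, 21, 23, 220]) [0.31670211 0.07007136 0.007     ]
wrist ([321.4, 398.0], [306, 385, 29, 22, 240]) [0.2973332  0.00568812 0.007     ]
wrist ([387.9, 9.5], [363, 0, 55, 25, 998]) [ 0.64642493 -0.03000773  0.25019483]
wrist ([440.9, 184.3], [423, 168, 36, 34, 962]) [ 0.59511958 -0.04809001  0.25019483]
wrist ([320.5, 326.9], [264, 270, 114, 113, 10271]) [ 0.54335228 -0.00598213  0.25019483]
```

View pics/m1wrist.png

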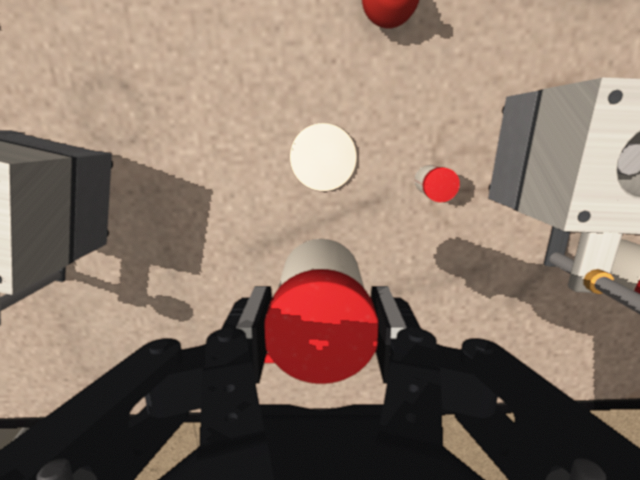

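Run:
```python
from h import *; from plant import arm
c=arm.calibration("wrist"); o,p,M=st(arm)
im=cv2.imread("pics/m1wrist.png")
m=(im.min(2)>200).astype(np.uint8); n,l,s,ce=cv2.connectedComponentsWithStats(m)
for i in range(1,n):
    if s[i][4]>1500: print(s[i],ce[i],onz(c,ce[i],.007))
t=onz(c,(323.5,157),.007);print(t, "delta tool cm",(M.T@(np.array([t[0],t[1],.066])-p)*100).round(2))
```

```text
[ 565   98   75  178 7138] [605.02899972 183.75105071] [ 0.55026236 -0.29397106  0.007     ]
[ 290  124   65   66 3384] [322.41578014 156.44828605] [ 0.58989435 -0.00852879  0.007     ]
[ 0.58930928 -0.00958753  0.007     ] delta tool cm [17.91  0.33 -4.98]
```

{"method": "send_rows", "body": {"commands": [[3,0.1,-2.5,0],[7,0.1,-4.8,0],[11,0.1,-4.8,0],[14,0.1,-4.8,0],[15.5,0.1,-4.8,0]]}}

```text
clock: 10.02
tcp_pos: [0.5876, -0.0088, 0.0882]
orientation: [0.019, -0.704, 0.014, 0.71]
ft_force: [-0.7, 0.4, -1.3]
opening: 0.0427
```

{"method": "send_rows", "body": {"commands": [[0.2,0,0,0],[0.2,0,0,0],[0.2,0,0,0]]}}

```text
clock: 10.4
tcp_pos: [0.5885, -0.0091, 0.0875]
orientation: [0.019, -0.705, 0.014, 0.709]
ft_force: [0.5, 0.8, -0.8]
opening: 0.0433
```

Run:
```python
from h import *; from plant import arm
o,p,M=st(arm);print(o["clock"],p,o["ft_force"],o["opening"],M.round(3).tolist(),o["qvel"].round(3))
for n in("side","scene","wrist"):
    im=arm.capture(n)
    if n=="side": im=cv2.resize(im[190:320,210:370],None,fx=4,fy=4)
    if n=="scene": im=cv2.resize(im[190:320,230:390],None,fx=4,fy=4)
    cv2.imwrite(f"pics/p1{n}.png",im[:,:,::-1])
```

```text
10.4 [ 0.58850747 -0.00906387  0.08752946] [ 0.50772148  0.79494392 -0.76455044] 0.043266519465719466 [[-0.007, -0.047, -0.999], [0.006, -0.999, 0.047], [-1.0, -0.006, 0.007]] [ 0.003  0.     0.005  0.    -0.001  0.002]
```

View pics/p1side.png

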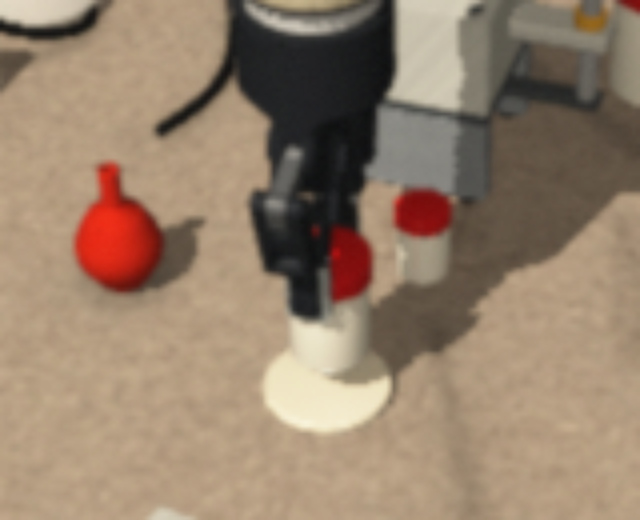

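View pics/p1scene.png

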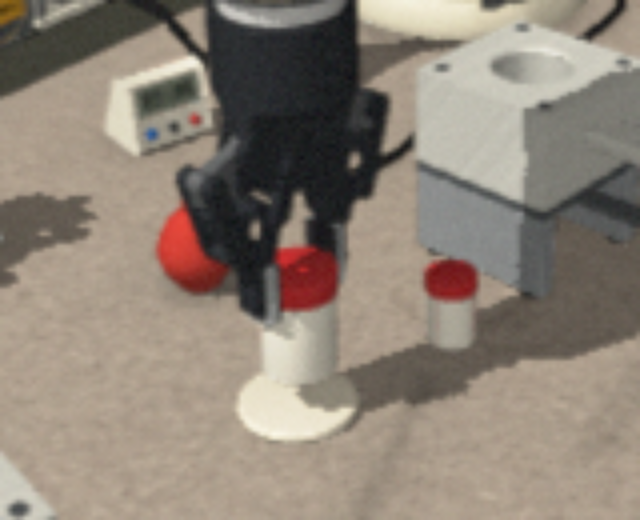

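View pics/p1wrist.png

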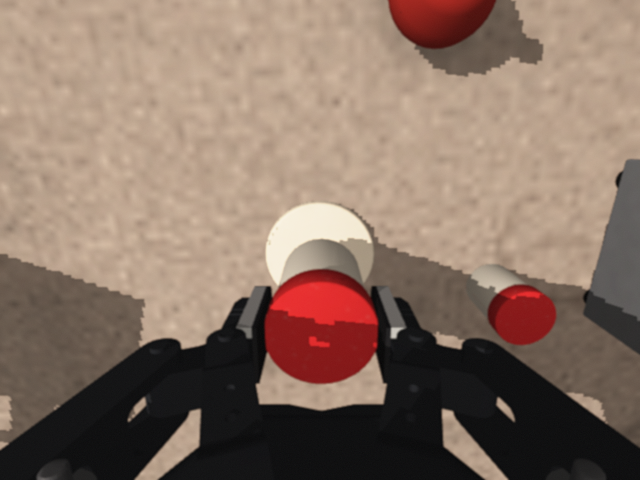

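Run:
```python
from h import *; from plant import arm
o,p,M=st(arm)
for n,pad,crop,x0,y0 in(("scene",(303.4,290.2),"p1scene",230,190),("side",(290.8,286),"p1side",210,190)):
    c=arm.calibration(n); P=onz(c,pad,.007); print(n,P.round(4))
    im=cv2.imread(f"pics/{crop}.png")
    for dz in(.035,.045,.055):
        print(dz,"jar axis px if over pad (crop)",(proj(c,P+[0,0,dz-.007])-[x0,y0])*4,"if at tcp",(proj(c,[p[0],p[1],dz])-[x0,y0])*4)
    r=345 if n=="scene" else 340
    for rr in(r,r+10,r+20):
        s=im[rr].astype(int); print(rr,[ (x,s[x].tolist()) for x in range(230,400,4) if s[x].min()>150][:1],[ (x,s[x].tolist()) for x in range(230,400,4) if s[x].min()>150][-1:])
```

```text
scene [ 0.5874 -0.007   0.007 ]
0.035 jar axis px if over pad (crop) [291.69341074 359.06280651] if at tcp [292.9786414  357.14941418]
0.045 jar axis px if over pad (crop) [290.99887979 343.858812  ] if at tcp [292.29201242 341.96065765]
0.055 jar axis px if over pad (crop) [290.29700597 328.49407449] if at tcp [291.59813625 326.61158768]
345 [(262, [177, 196, 203])] [(314, [151, 165, 171])]
355 [(262, [171, 188, 198])] [(310, [157, 171, 178])]
365 [(262, [167, 186, 194])] [(310, [156, 171, 176])]
side [ 0.5869 -0.0034  0.007 ]
0.035 jar axis px if over pad (crop) [321.84583545 343.71455617] if at tcp [322.34320416 336.56489155]
0.045 jar axis px if over pad (crop) [321.35223042 329.03015328] if at tcp [321.8541303  321.89661763]
0.055 jar axis px if over pad (crop) [320.85323795 314.18547801] if at tcp [321.35973848 307.06884796]
340 [(290, [153, 178, 195])] [(350, [151, 174, 187])]
350 [(286, [155, 186, 205])] [(346, [160, 185, 196])]
360 [(274, [161, 193, 213])] [(346, [154, 179, 190])]
```

Run:
```python
from h import *; from plant import arm
for n,rows,x0,y0 in(("scene",range(330,372,6),230,190),("side",range(330,366,6),210,190)):
    im=cv2.imread(f"pics/p1{n}.png").astype(float)
    for r in rows:
        g=np.abs(np.diff(cv2.GaussianBlur(im[r:r+1],(9,1),0)[0],axis=0)).sum(1)
        pk=[(x,int(g[x])) for x in range(235,400) if g[x]>8 and g[x]==g[max(0,x-6):x+7].max()]
        print(n,r,pk)
# pad contour in the same crops
    rows=range(385,425,8)
    for r in rows:
        g=np.abs(np.diff(cv2.GaussianBlur(im[r:r+1],(9,1),0)[0],axis=0)).sum(1)
        print(n,"pad",r,[(x,int(g[x])) for x in range(220,410) if g[x]>8 and g[x]==g[max(0,x-6):x+7].max()])
```

```text
scene 330 [(258, 8), (288, 11), (304, 9), (339, 14)]
scene 336 [(260, 22), (283, 14), (293, 12), (315, 8), (338, 13)]
scene 342 [(261, 21), (307, 10), (338, 12)]
scene 348 [(261, 20), (307, 8), (315, 8), (338, 11)]
scene 354 [(262, 19), (305, 8), (315, 8), (338, 12), (391, 19)]
scene 360 [(263, 19), (339, 15), (371, 15)]
scene 366 [(262, 19), (303, 10), (337, 11), (347, 9), (359, 16)]
scene pad 385 [(243, 19), (299, 21), (352, 10)]
scene pad 393 [(238, 23), (295, 30), (356, 10)]
scene pad 401 [(238, 23), (303, 31), (358, 13), (404, 18)]
scene pad 409 [(236, 24), (323, 25), (338, 21), (355, 40), (375, 16)]
scene pad 417 [(239, 29), (348, 36), (361, 21)]
side 330 [(291, 16), (335, 10), (358, 12), (366, 12)]
side 336 [(291, 15), (359, 12)]
side 342 [(291, 15), (358, 12)]
side 348 [(285, 10), (295, 9), (359, 11)]
side 354 [(281, 11), (355, 11), (375, 9)]
side 360 [(274, 13), (354, 10), (383, 12)]
side pad 385 [(262, 17), (341, 9), (368, 9), (390, 43)]
side pad 393 [(263, 21), (388, 35)]
side pad 401 [(264, 26), (385, 35)]
side pad 409 [(271, 17), (378, 27)]
side pad 417 [(278, 20), (370, 18)]
```

{"method": "send_rows", "body": {"commands": [[0.5,-0.2,-0.1,0],[1.3,-0.2,-0.1,0],[1.9,-0.2,-0.1,0],[2.2,-0.2,-0.1,0],[2.2,-0.2,-0.1,0]]}}

```text
clock: 11.18
tcp_pos: [0.5889, -0.0067, 0.0649]
orientation: [0.019, -0.704, 0.014, 0.71]
ft_force: [-0.1, 0.2, -1.6]
opening: 0.0431
```

{"method": "send_rows", "body": {"commands": [[0.1,0,0,0],[0.2,0,0,0],[0.2,0,0,0]]}}

```text
clock: 11.55
tcp_pos: [0.5892, -0.0067, 0.0647]
orientation: [0.019, -0.704, 0.014, 0.709]
ft_force: [-2.5, 0.4, 10.0]
opening: 0.0432
```

Run:
```python
from h import *; from plant import arm
o,p,M=st(arm);print(o["clock"],p,o["ft_force"])
t=[]
for n in("side","scene"):
    im=arm.capture(n)
    im=cv2.resize(im[230:310,250:350],None,fx=4,fy=6) if 0 else cv2.resize(im[230:310,250:350],None,fx=4,fy=4,interpolation=cv2.INTER_CUBIC); t.append(im)
cv2.imwrite(f"pics/p2.png",np.hstack(t)[:,:,::-1])
```

```text
11.55 [ 0.58919335 -0.00669546  0.06472906] [-2.54635002  0.38801206 10.04439215]
```

View pics/p2.png

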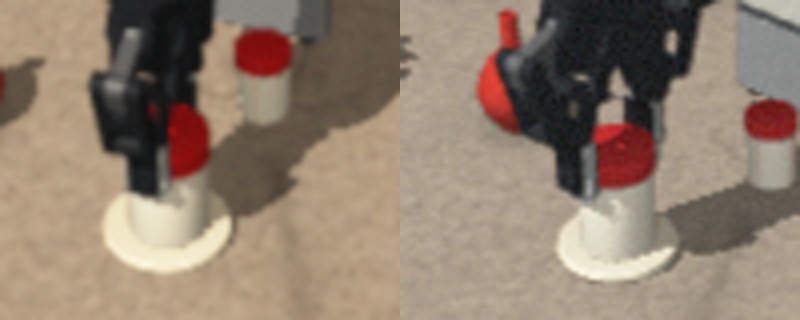

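{"method": "send_rows", "body": {"commands": [[-0.1,0,0,0],[-0.1,0,0,0],[-0.1,0,0,0],[-0.1,0,0,0]], "grip": 7.5}}

```text
clock: 12.15
tcp_pos: [0.5891, -0.0067, 0.0654]
orientation: [0.019, -0.704, 0.014, 0.71]
ft_force: [-0.2, -0.7, -0.3]
opening: 0.0749
```

{"method": "send_rows", "body": {"commands": [[-2,0,0,0],[-5,0,0,0],[-9,0,0,0],[-13,0,0,0],[-16,0,0,0]]}}

```text
clock: 12.78
tcp_pos: [0.5905, -0.0078, 0.227]
orientation: [0.018, -0.705, 0.014, 0.709]
ft_force: [0.1, -0.5, -0.6]
opening: 0.0749
```

{"method": "send_rows", "body": {"commands": [[0,0,3,0],[0,0,6,0],[0,0,6,0]]}}

```text
clock: 13.15
tcp_pos: [0.5282, -0.0045, 0.2272]
orientation: [0.019, -0.704, 0.014, 0.71]
ft_force: [-0.7, -0.2, 0.3]
opening: 0.0747
```

Run:
```python
from h import *; from plant import arm
o,p,M=st(arm);print(o["clock"],p,o["ft_force"],o["opening"])
c={n:arm.calibration(n) for n in("side","scene","wrist")}
t=[]
for n in c:
    im=arm.capture(n); cv2.imwrite(f"pics/f1{n}.png",im[:,:,::-1])
    for b in blobs(im,"red",amin=80)[0]:
        q=onz(c[n],b[0],.063)
        if np.hypot(q[0]-.588,q[1]+.006)<.03: print(n,b,q.round(4))
    if n!="wrist": t.append(cv2.resize(im[230:310,250:350],None,fx=4,fy=4,interpolation=cv2.INTER_CUBIC))
cv2.imwrite(f"pics/f2.png",np.hstack(t)[:,:,::-1])
```

```text
13.15 [ 0.52821535 -0.00447333  0.22724856] [-0.73728703 -0.19030191  0.30883612] 0.07465356866838727
side ([291.1, 265.0], [281, 256, 21, 19, 329]) [ 0.5854 -0.0055  0.063 ]
scene ([303.0, 268.4], [294, 261, 19, 15, 243]) [ 0.588  -0.0095  0.063 ]
wrist ([320.2, 154.6], [293, 127, 56, 57, 2474]) [ 0.5834 -0.0065  0.063 ]
```

View pics/f2.png

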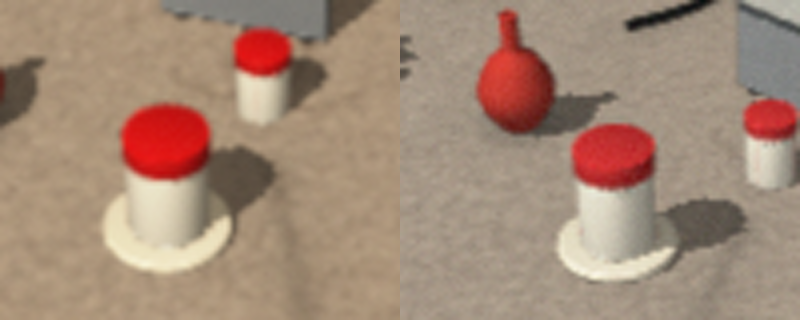

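View pics/f1wrist.png

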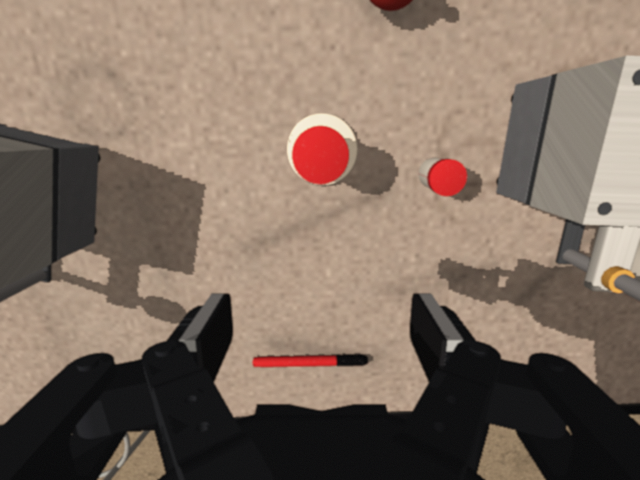

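View pics/f1scene.png

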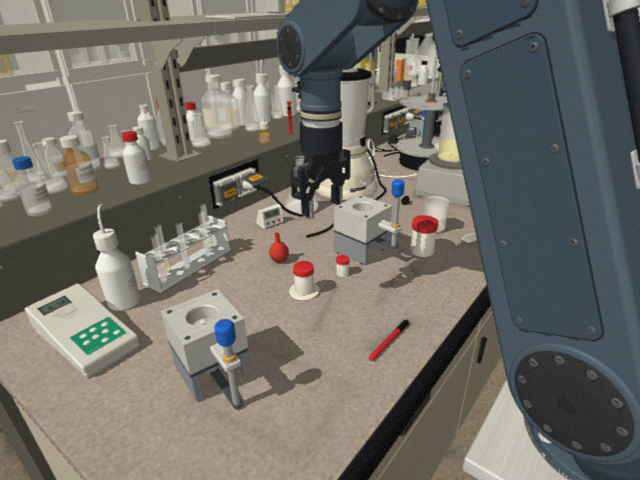

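Run:
```python
from h import *; from plant import arm
c=arm.calibration("wrist"); im=cv2.imread("pics/f1wrist.png")
h=cv2.cvtColor(im,cv2.COLOR_BGR2HSV); red=blobs(im[:,:,::-1].copy(),"red",roi=(270,90,380,210))[1]>0
m=((im.min(2)>165)|red); m[:90]=0;m[210:]=0;m[:,:270]=0;m[:,380:]=0
m=cv2.morphologyEx(m.astype(np.uint8),cv2.MORPH_OPEN,np.ones((5,5)))
for k in(m,red.astype(np.uint8)):
    ct=max(cv2.findContours(k,0,1)[0],key=cv2.contourArea); hull=cv2.convexHull(ct); e=cv2.fitEllipse(hull)
    print(cv2.boundingRect(ct),e, onz(c,e[0],.007),onz(c,e[0],.069))
```

```text
(287, 113, 66, 70) ((319.9405517578125, 147.18524169921875), (65.89325714111328, 70.22882843017578), 22.04868507385254) [ 0.59127893 -0.00694355  0.007     ] [ 0.59366763 -0.00761076  0.069     ]
(293, 127, 56, 57) ((320.26531982421875, 154.64926147460938), (55.34315490722656, 56.62110900878906), 174.77178955078125) [ 0.58441649 -0.00692942  0.007     ] [ 0.58804632 -0.00759919  0.069     ]
```

Run:
```python
from plant import arm
o=arm.observe(); print(o["clock"],o["qvel"].round(3)); print(arm.hand_in())
```

```text
13.3 [ 0.001  0.011 -0.011  0.     0.003 -0.001]
the job is handed in; nothing more can be done
None
```

I raised the jar block's blue knob all the way (45.5 mm to its stop) and released it. I then lifted the jar straight up by its lid and stood it on the cream disc. I opened the gripper, backed it clear and handed in at 13.3 s.

- **Jar on disc:** the last pictures show it upright. Measured sideways, the scene and side views put it within about 1 mm of the disc's centre. The wrist view disagreed slightly, putting it about 2–3 mm short in x. That is close to the 2 mm camera accuracy, so I left it.
- **Knob and bottle:** the knob was still raised in the last pictures. I never went near the other block with the weighing bottle.
- **Forces:** the highest wrist reading I saw was about 50 N, as the knob met its stop. I saw about 10 N when the jar touched the disc, and about 1 N after backing off, so the robot was touching nothing.

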